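Close the glue tank and crate the jars

ROBOT

A 6-joint arm with a two-finger parallel gripper is mounted at the origin on the work surface. World frame = base frame: x ahead of the robot, y to its left, z up, the work surface at z = 0. Lengths are in m, angles in rad, forces in N, time in s.
With the tool pointing down it reaches from about 0.35 to 0.85 m from the base axis. Payload 8.1 kg.
Tool frame: the origin (TCP) lies midway between the tips of the shut fingers; the grasp point (between the pads) lies 19 mm behind it; z points along the fingers, y is the line along which they close (so a half turn about z gives the same grasp; the last joint's range is limited). The gripper opens to 85 mm and grips with 20 to 120 N. Pads are 22 mm wide; open, the fingers measure 114 mm over their backs; the gripper's body (76 mm by 85 mm) begins 54 mm behind the grasp point. The pads swing forward as they close: fully open they stand 13 mm farther back than shut.
Start: joints at [-1.401, 0.13, 1.488, -0, 1.523, -0.085], TCP at [0.151, -0.581, 0.2] pointing down, gripper open.
Joint ranges: [-2.96, 2.96], [-0.89, 2.26], [0.02, 2.5], [-1.34, 4.48], [0, 2.73], [-2.66, 2.66]. Speed limits (rad/s): [2.39, 2.39, 2.79, 3.14, 3.14, 3.14].

INTERFACE

Orientations are given as a unit quaternion [w, x, y, z].
In Python, from station import telemetry, viewer, order gives the robot as it stands.
- The arm moves only by the tool arm_command, never from a script. Its argument "increments" is a list that holds one entry, the list of rows, each a list of 7 numbers: the shift along the tool's x, y, z in mm, then the turn, a rotation vector about the tool's x, y, z in rad, then the gripper command: -1 is shut, 1 is fully open, values between are in proportion. A call has 1 to 20 rows; each row is the pose to reach, as a shift and turn from the pose commanded when the call began, along the tool's axes at that moment; what a row does not reach only later rows make up. A row lasts 1/12 s, in which the tool goes at most 41.7 mm and 7.16 degrees, less where a joint would pass 70% of its speed; a pose out of reach is approached as far as the arm can. A call with a gripper value outside its range is refused whole. The fingers move at their own pace and stop on an object; "force" is the grip in N (left out, the last holds). Time passes only in rows, so rows that repeat a pose let the fingers close. It gives the time, the measured TCP pose, the force, the opening and the grip force at its end, in the units of the state.
- telemetry.get_obs(): the state, without advancing time (a new reading comes with each control period).
- viewer.camera(name): name is "scene" or "top" or "wrist"; returns a dict with "image" (480x640x3 uint8, blue, green, red), "z_map" (480x640 float32, m along the optical axis (not along the pixel's ray), 0 where there is no reading), "vertical_fov" (degrees; the focal length in pixels is half the picture's height over the tangent of half this angle, whatever the lens; pixels are square), "cx", "cy" (the principal point, pixels), "origin" and "attitude" of the camera in the world; the wrist camera has in their place "mount" (4x4, takes a point from camera to tool coordinates, whose origin is the TCP and whose axes are the flange's). Camera axes: x right, y up, looking along -z (the intrinsics and any distortion apply to the point x, -y, -z); pixel columns grow to the right and rows downward; lengths in m; the calibration is good to about 2 mm. The wrist camera is an equidistant fisheye: a pixel r from the principal point sees the ray r / f radians off the axis. A picture is of the moment at which its call begins: read the wrist's pose just before it.
- order.hand_in(): hands the job in; it is judged then, once.
The state is a dict: "time_s": time; "q": joint angles; "qvel": joint speeds; "effort": joint torques, N m; "tool_pos": TCP position; "ee_rot": TCP orientation; "ft_force": force on the tool from outside, world axes, zero at the start; "moment": the same for the moment, N m; "finger_gap": finger opening in m; "grasp_force": force on a finger pad.
Only numpy, scipy, OpenCV 4.12 (cv2) and the standard library are available. Lean on these libraries where they do the work, as an engineer would, in place of code of your own. Each camera call takes 0.05 s, during which the arm holds its last target. There are 200 camera calls.

TASK

The glue has been drawn off, so close up the bindery's glue tank: take the two finishing stamps out from under the cap's cam arms and put them in the pink tub, then swing both cam arms down together, neither well ahead of the other, until both are fully home against the cap. Stand every jar of glue upright in the divided crate, one to a cell, and leave the red tin in its cell and everything else as it is.

Things in the scene. Friction and masses are not known exactly. Their poses are not given: they have to be found in the camera images.
- tank: Low fixed steel glue tank, 270 (x) x 200 (y) x 70 mm high, origin at the centre of its underside. On it, at tank x +20, y 0 mm, a brass adapter carries a round cap coupler (48 mm across, flat top 148 mm above the bench); both are fixed. Two brass cam arms hinge on the cap about lines along tank x, at tank x +20, y +29 and -29 mm, 132 mm above the bench.
- cam_left (a joint): Angle (rad) of the cam arm on the tank's +y side: 0 = raised, pointing outward, 0.35 above level; grows as it swings down; 1.92, its stop, = hanging straight down by the cap, fully home. Starts at 0 to 0.35. Bar 16 mm wide, 7 thick, 55 mm from hinge to its end cross bar. Light friction (0.05 N m) keeps it where it is left. With both home, 67 mm over the cross bars.
- cam_right (a joint): The same for the cam arm on the tank's -y side.
- cam_left_tip (a point): Centre of the left cam arm's end cross bar, 9 mm thick and 24 mm long along tank x; moves with the arm.
- cam_right_tip (a point): The same for the right cam arm.
- tub: Open pink plastic tub for hand tools, fixed, 220 (x) x 170 (y) x 50 mm high, walls and floor about 4 mm; origin at the centre of its underside.
- crate: Low divided wooden crate, fixed, 160 (x) x 235 (y) x 32 mm high, with 2 cells along x and 3 along y, about 70 x 70 mm each, walls 5 mm; origin at the centre of its underside.
- stamp_a: Finishing stamp, dark wooden handle and brass head: a bar 150 mm long (its x, brass at +x), 24 x 24 mm, 150 g; origin at mid-length on its underside. It starts flat on the tank's top beside the cap, about along tank x, its brass end under a raised cam arm, which cannot come home over it; the handle sticks out to the tank's -x, where it can be gripped from above.
- stamp_b: Finishing stamp, light wooden handle and brass head: a bar 150 mm long (its x, brass at +x), 24 x 24 mm, 150 g; origin at mid-length on its underside. It starts flat on the tank's top beside the cap, about along tank x, its brass end under a raised cam arm, which cannot come home over it; the handle sticks out to the tank's -x, where it can be gripped from above.
- cell0 (a point): Centre of a crate cell's floor, at crate x -37.5, y -75 mm, 5 mm above the bench.
- cell1 (a point): Centre of a crate cell's floor, at crate x -37.5, y +0 mm, 5 mm above the bench.
- cell2 (a point): Centre of a crate cell's floor, at crate x -37.5, y +75 mm, 5 mm above the bench.
- cell3 (a point): Centre of a crate cell's floor, at crate x +37.5, y -75 mm, 5 mm above the bench.
- cell4 (a point): Centre of a crate cell's floor, at crate x +37.5, y +0 mm, 5 mm above the bench.
- cell5 (a point): Centre of a crate cell's floor, at crate x +37.5, y +75 mm, 5 mm above the bench.
- jar0: Glass jar of glue with a white lid, round, 54 mm across, 65 mm high, about 180 g, low centre of mass, origin at the centre of its underside; upright on the bench in front of or beside the tank. Absent in some starts.
- jar1: Glass jar of glue with a white lid, round, 54 mm across, 65 mm high, about 180 g, low centre of mass, origin at the centre of its underside; upright on the bench in front of or beside the tank. Absent in some starts.
- jar2: Glass jar of glue with a white lid, round, 54 mm across, 65 mm high, about 180 g, low centre of mass, origin at the centre of its underside; upright on the bench in front of or beside the tank. Absent in some starts.
- jar3: Glass jar of glue with a white lid, round, 54 mm across, 65 mm high, about 180 g, low centre of mass, origin at the centre of its underside; upright on the bench in front of or beside the tank. Absent in some starts.
- jar4: Glass jar of glue with a white lid, round, 54 mm across, 65 mm high, about 180 g, low centre of mass, origin at the centre of its underside; upright on the bench in front of or beside the tank. Absent in some starts.
- tin: Red tin, 44 mm across, 42 mm high, already standing in one cell of the crate; leave it there. Origin at the centre of its underside.
- foil_roll: Roll of gold foil, 48 mm across, 30 mm high, standing on the tank's top behind the cap; leave it. Origin at the centre of its underside.
There are look-alikes about, which are no part of the job. Leave any orange look-alike of the jar2 alone.

How it is judged:
On the way, in this order (a step that is already met when the one before it is completed fails the run):
1. both stamps lie in the pink tub, out from under the cam arms (x of stamp_a in the frame of tub between -0.1 and 0.1 m and y of stamp_a in the frame of tub between -0.08 and 0.08 m and z of each of stamp_a, stamp_b in the frame of tub below 0.045 m and x of stamp_b in the frame of tub between -0.1 and 0.1 m and y of stamp_b in the frame of tub between -0.08 and 0.08 m), for 0.2 s.
2. both cam arms are fully home (value of joint each of cam_left, cam_right above 1.75 rad), for 0.2 s.
At the end, for the whole second after the job is handed in: Both cam arms are past 1.75 rad (stop at 1.92); both stamps rest inside the tub; every jar present stands upright (within 0.12 rad) on the floor of a cell of the crate, its axis within 24 mm of the cell's centre; the tin stands in its cell; all at rest (all of step 1 and all of step 2 and linear speed of each of stamp_a, stamp_b, jar0, jar1, jar2, jar3, jar4, tin below 0.02 m/s and (horizontal distance between jar0 and cell0 below 0.024 m or horizontal distance between jar0 and cell1 below 0.024 m or horizontal distance between jar0 and cell2 below 0.024 m or horizontal distance between jar0 and cell3 below 0.024 m or horizontal distance between jar0 and cell4 below 0.024 m or horizontal distance between jar0 and cell5 below 0.024 m) and z of each of jar0, jar1, jar2, jar3, jar4, tin in the frame of crate below 0.012 m and angle between each of jar0, jar1, jar2, jar3, jar4, tin's own z axis and vertical below 0.12 rad and (horizontal distance between jar1 and cell0 below 0.024 m or horizontal distance between jar1 and cell1 below 0.024 m or horizontal distance between jar1 and cell2 below 0.024 m or horizontal distance between jar1 and cell3 below 0.024 m or horizontal distance between jar1 and cell4 below 0.024 m or horizontal distance between jar1 and cell5 below 0.024 m) and (horizontal distance between jar2 and cell0 below 0.024 m or horizontal distance between jar2 and cell1 below 0.024 m or horizontal distance between jar2 and cell2 below 0.024 m or horizontal distance between jar2 and cell3 below 0.024 m or horizontal distance between jar2 and cell4 below 0.024 m or horizontal distance between jar2 and cell5 below 0.024 m) and (horizontal distance between jar3 and cell0 below 0.024 m or horizontal distance between jar3 and cell1 below 0.024 m or horizontal distance between jar3 and cell2 below 0.024 m or horizontal distance between jar3 and cell3 below 0.024 m or horizontal distance between jar3 and cell4 below 0.024 m or horizontal distance between jar3 and cell5 below 0.024 m) and (horizontal distance between jar4 and cell0 below 0.024 m or horizontal distance between jar4 and cell1 below 0.024 m or horizontal distance between jar4 and cell2 below 0.024 m or horizontal distance between jar4 and cell3 below 0.024 m or horizontal distance between jar4 and cell4 below 0.024 m or horizontal distance between jar4 and cell5 below 0.024 m) and (horizontal distance between tin and cell0 below 0.024 m or horizontal distance between tin and cell1 below 0.024 m or horizontal distance between tin and cell2 below 0.024 m or horizontal distance between tin and cell3 below 0.024 m or horizontal distance between tin and cell4 below 0.024 m or horizontal distance between tin and cell5 below 0.024 m)); the robot touches nothing.
It fails at once if one cam arm is swung far down (past 1.3 rad) while the other is still up (below 0.55 rad) ((value of joint cam_left above 1.3 rad and value of joint cam_right below 0.55 rad) or (value of joint cam_right above 1.3 rad and value of joint cam_left below 0.55 rad)).
It fails at once if the tin or the foil roll is shifted more than 4 cm (distance of any of tin, foil_roll from where it was at the start of the episode above 0.04 m).
Of jar0, jar1, jar2, jar3, jar4 only 3 to 5 are there at a start; the rules pass over those that are not, and their reading is None.
At some moment in a run one of jar0, jar1, jar2, jar3, jar4 may be knocked a few centimetres aside while the robot is not near it.
It also fails if it takes over 210 s, if anything falls off the work surface, if the arm or the gripper's body presses on something with over 40 N, if the wrist force passes 120 N, or if a joint passes its speed limit or range.

## Working session

There is one attempt and no reset: what is moved stays moved. The work goes in short steps, Python scripts to look and compute and a tool call to move; the robot and the scene stay as the last step left them, time stands still between calls to the robot, and variables do not carry over. Pictures are saved under pics/ and viewed, at most 14 in all, crops included, and the job is handed in when it is done.

Besides the shell and the picture viewer there is one more tool, called after ">>>" as name([rows], argument=value, ...), one row to a line, values as JSON. arm_command: Moves the arm, as the interface text tells. Its arguments: {"type":"object","properties":{"increments":{"type":"array"},"force":{"type":"number"}},"required":["increments"]}

```bash
mkdir -p pics
cat > h.py <<'E'
import numpy as np, cv2
from scipy.spatial.transform import Rotation as R
from station import telemetry, viewer, order
def Rq(q): return R.from_quat([q[1],q[2],q[3],q[0]])
def shot(name):
    o=telemetry.get_obs(); c=viewer.camera(name); c['obs']=o; np.save('pics/%s.npy'%name,c,allow_pickle=True); return c
def load(name): return np.load('pics/%s.npy'%name,allow_pickle=True).item()
def cloud(c):
    z=c['z_map'];h,w=z.shape;f=h/2/np.tan(np.radians(c['vertical_fov'])/2)
    u,v=np.meshgrid(np.arange(w),np.arange(h)); x=(u-c['cx'])/f; y=(v-c['cy'])/f
    if 'mount' in c:
        r=np.hypot(x,y)+1e-9; t=np.tan(r)/r; x=x*t;y=y*t
    p=np.stack([x*z,-y*z,-z],-1)
    if 'mount' in c:
        M=np.array(c['mount']); p=p@M[:3,:3].T+M[:3,3]; o=c['obs']; A=Rq(o['ee_rot']).as_matrix(); t=np.array(o['tool_pos'])
    else:
        A=np.array(c['attitude']); A=Rq(A).as_matrix() if A.size==4 else A.reshape(3,3); t=np.array(c['origin'])
    p=p@A.T+t; p[z<=0]=np.nan; return p
E
python3 - <<'E'
from h import *
o=telemetry.get_obs(); print(o)
for n in ('top','scene'):
    c=shot(n); cv2.imwrite('pics/%s0.png'%n,c['image']); print(n,c['vertical_fov'],c['cx'],c['cy'],c['origin'],c['attitude'],[k for k in c])
    p=cloud(c); print(np.nanmin(p.reshape(-1,3),0),np.nanmax(p.reshape(-1,3),0), np.nanmedian(p[...,2]))
E
```

```text
{'time_s': 0.0, 'q': array([-1.40137034e+00,  1.31178673e-01,  1.48931602e+00, -6.80049168e-07,
        1.52300733e+00, -8.54054205e-02]), 'qvel': array([-9.78572904e-04,  1.64903571e-03, -2.25046454e-04, -1.27733779e-03,
        9.61649731e-05, -1.06136169e-03]), 'effort': array([ 2.04078016e-03, -5.69387484e+01, -5.00555098e+01,  3.49155005e-05,
        1.44855177e-02, -2.43737702e-05]), 'tool_pos': array([ 0.15116095, -0.57999548,  0.19871387]), 'ee_rot': array([-9.53824120e-04,  9.91893141e-01,  1.27071181e-01, -4.04339311e-05]), 'ft_force': array([-0.05173256, -0.04602829, -0.7288419 ]), 'moment': array([-0.00741335, -0.02446406,  0.01961807]), 'grasp_force': 0.0, 'finger_gap': 0.08546433801740902}
top 44.0217158785098 315.8833460774423 236.73523523159025 [ 0.33175761 -0.00705965  1.27901345] [ 0.70656408  0.06169495 -0.05074703 -0.70312565] ['image', 'z_map', 'vertical_fov', 'cx', 'cy', 'origin', 'attitude', 'obs']
[ 0.02793309 -1.16084883 -0.77709818] [1.55623617 1.21283382 0.74502583] 0.002710483515331208
scene 57.06850824350178 314.2013366937757 230.49087097674726 [ 1.28968704 -0.39110746  0.80966137] [0.76771127 0.3673939  0.22779458 0.473023  ] ['image', 'z_map', 'vertical_fov', 'cx', 'cy', 'origin', 'attitude', 'obs']
[-1.49030287 -1.05844384 -0.76866681] [1.21324307 2.19353101 0.62920595] 0.0032336947448569076
```

View pics/top0.png

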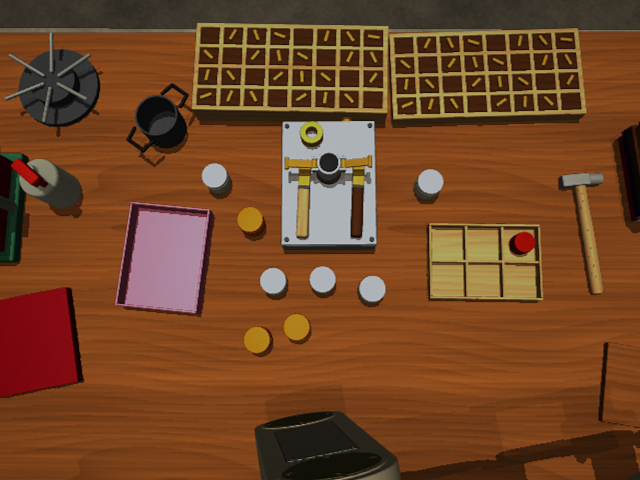

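View pics/scene0.png

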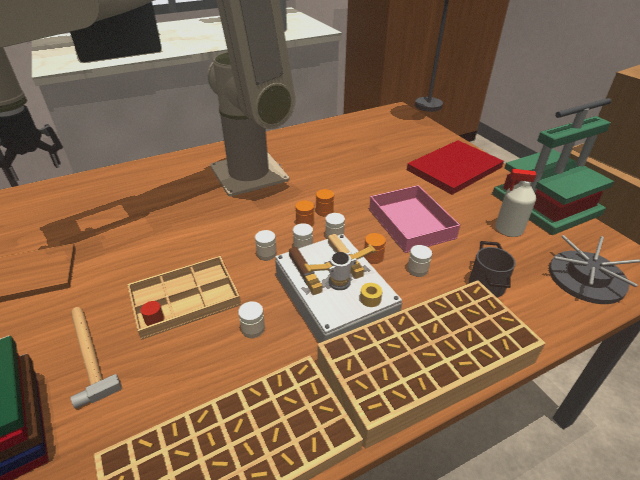

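The top view shows five white-lidded jars at (214,178), (273,281), (322,279), (372,289) and (430,183). The jar look-alikes are orange, at (250,221), (297,327) and (258,340), and I'll leave them alone. The light stamp is at (302,200) and the dark one at (357,205), with the cap at (328,165). The tub is at (165,258). The crate is at (485,262) with the tin at (523,242). The scene view agrees.

Run:
```python
from h import *
for n in ('top','scene'):
    c=load(n); p=cloud(c); hsv=cv2.cvtColor(c['image'],cv2.COLOR_BGR2HSV); H,S,V=[hsv[...,i].astype(int) for i in range(3)]
    print('==',n)
    X,Y,Z=p[...,0],p[...,1],p[...,2]
    ok=(X>.25)&(X<.85)&(abs(Y)<.6)
    def blobs(nm,m,mn=60):
        k,l,s,ce=cv2.connectedComponentsWithStats(m.astype(np.uint8))
        for i in range(1,k):
            if s[i,4]>=mn:
                q=p[l==i]; print(nm,ce[i].round(),s[i,4],'med',np.median(q,0).round(4),'mid',((np.percentile(q,2,0)+np.percentile(q,98,0))/2).round(4),'ext',(np.percentile(q,98,0)-np.percentile(q,2,0)).round(3))
    blobs('lid',ok&(S<50)&(V>100)&(Z>.055)&(Z<.085))
    blobs('tin',ok&((H<6)|(H>174))&(S>150)&(Z>.03)&(Z<.06),40)
    blobs('orange',ok&(H>10)&(H<22)&(S>180)&(Z>.055)&(Z<.08),100)
    blobs('stamps',ok&(Z>.084)&(Z<.105))
    blobs('cap/arms',ok&(Z>.115)&(Z<.21))
    pk=ok&(H>150)&(S>40)&(V>100)&(H<178)
    def rect(nm,m):
        q=p[m][:,:2].astype(np.float32)*1000; r=cv2.minAreaRect(q); print(nm,len(q),[np.round(v,1) for v in r])
    k,l,s,_=cv2.connectedComponentsWithStats((pk&(Z>.044)&(Z<.06)).astype(np.uint8))
    rect('tubrim',pk&(Z>.042)&(Z<.06)); print(np.nanmedian(Z[pk&(Z<.02)]))
    rect('crate rim',ok&(Z>.027)&(Z<.038)&(Y<-.12)&(Y>-.5)&(X<.62))
    rect('tanktop',ok&(Z>.067)&(Z<.077)&(abs(Y-.01)<.13)&(X>.4)&(X<.72)&(S<60))
    for nm,ylim in (('stampL',(.0,.1)),('stampD',(-.12,-.02))):
        rect(nm,ok&(Z>.088)&(Z<.102)&(Y>ylim[0])&(Y<ylim[1])&(X<.62))
```

```text
== top
lid [329. 185.] 7539 med [ 0.6221 -0.0188  0.071 ] mid [ 0.6429 -0.0126  0.0705] ext [0.257 0.191 0.011]
lid [214. 175.] 488 med [0.6574 0.2285 0.0657] mid [0.6573 0.2285 0.0659] ext [0.047 0.047 0.011]
lid [430. 181.] 492 med [ 0.6454 -0.2261  0.0657] mid [ 0.6459 -0.226   0.066 ] ext [0.048 0.047 0.01 ]
lid [322. 279.] 517 med [ 0.4389 -0.0007  0.0661] mid [ 0.4395 -0.0007  0.066 ] ext [0.047 0.045 0.01 ]
lid [273. 280.] 530 med [0.4363 0.1007 0.066 ] mid [0.4356 0.1007 0.0657] ext [0.047 0.047 0.009]
lid [372. 288.] 528 med [ 0.4209 -0.1026  0.0661] mid [ 0.4203 -0.1017  0.0662] ext [0.047 0.047 0.009]
tin [523. 242.] 375 med [ 0.5194 -0.4195  0.0479] mid [ 0.5196 -0.4209  0.0431] ext [0.038 0.04  0.02 ]
tin [ 59. 296.] 84 med [0.4034 0.5537 0.0313] mid [0.401  0.5521 0.0326] ext [0.034 0.024 0.005]
tin [ 47. 316.] 331 med [0.3575 0.5766 0.0315] mid [0.3567 0.5733 0.0326] ext [0.108 0.051 0.005]
tin [ 65. 321.] 66 med [0.3493 0.5375 0.0315] mid [0.3545 0.5361 0.0327] ext [0.042 0.02  0.005]
tin [ 64. 338.] 81 med [0.3183 0.5381 0.0312] mid [0.3157 0.5383 0.0323] ext [0.027 
[... 4528 characters left out ...]
] 353 med [0.7476 0.0198 0.099 ] mid [0.7444 0.0204 0.0937] ext [0.044 0.043 0.018]
cap/arms [522. 187.] 821 med [0.6456 0.5565 0.1475] mid [0.6448 0.5611 0.156 ] ext [0.063 0.05  0.08 ]
cap/arms [341. 262.] 839 med [ 0.671  -0.0187  0.142 ] mid [ 0.6692 -0.0138  0.1365] ext [0.038 0.164 0.036]
tubrim 568 [array([488.7, 331.8]), array([173.7, 224.6]), np.float64(84.6)]
0.005387340004522567
crate rim 1185 [array([ 483.7, -290.9]), array([341.2, 167.2]), np.float64(89.6)]
tanktop 2947 [array([570.6, -15.8]), array([237.1, 316.6]), np.float64(83.8)]
stampL 195 [array([563.8,  37.9]), array([24.8, 82. ]), np.float64(87.1)]
stampD 234 [array([572.3, -72.5]), array([23.6, 95.4]), np.float64(87.9)]
```

```bash
cat > go.py <<'E'
import sys; from h import *
# usage: go.py x y z psi  (metres, degrees) -> tool shift mm, turn rad
o=telemetry.get_obs(); A=Rq(o['ee_rot'])
for a in sys.argv[1:]:
    x,y,z,psi=map(float,a.split(','))
    T=R.from_euler('z',psi,degrees=True)*R.from_euler('x',180,degrees=True)
    print((A.inv().apply(np.array([x,y,z])-o['tool_pos'])*1000).round(1),(A.inv()*T).as_rotvec().round(3))
print('t',o['time_s'],'pos',np.round(o['tool_pos'],4),'gap',o['finger_gap'],'F',np.round(o['ft_force'],1))
E
python3 go.py 0.56,-0.015,0.26,0
python3 - <<'E'
from h import *
c=load('top');p=cloud(c);X,Y,Z=[p[...,i] for i in range(3)]
for n in('top','scene'):
    p=cloud(load(n));X,Y,Z=[p[...,i] for i in range(3)]
    hsv=cv2.cvtColor(load(n)['image'],cv2.COLOR_BGR2HSV)
    m=(X>.4)&(X<.62)&(Y<-.2)&(Y>-.5)&(Z>.024)&(Z<.036)&(hsv[...,0]>12)
    m=cv2.morphologyEx(m.astype(np.uint8),cv2.MORPH_OPEN,np.ones((2,2),np.uint8)) if 0 else m.astype(np.uint8)
    k,l,s,ce=cv2.connectedComponentsWithStats(m); i=1+np.argmax(s[1:,4]); q=p[l==i]
    print(n,s[i],cv2.minAreaRect((q[:,:2]*1000).astype(np.float32)))
    m=(X>.45)&(X<.85)&(abs(Y+.015)<.125)&(Z>.066)&(Z<.077); k,l,s,ce=cv2.connectedComponentsWithStats(m.astype(np.uint8)); i=1+np.argmax(s[1:,4]);q=p[l==i]
    print(cv2.minAreaRect((q[:,:2]*1000).astype(np.float32)))
E
```

```text
[ 538.1 -443.9  -60.3] [-0.002  0.     0.255]
t 0.1 pos [ 0.1512 -0.5801  0.1988] gap 0.08548573898229546 F [-0.2 -0.  -0.5]
top [ 428  223  115   77 1687] ((482.745849609375, -342.94573974609375), (237.25738525390625, 160.75682067871094), 89.36592102050781)
((642.7860107421875, -12.057395935058594), (267.43731689453125, 196.9381561279297), 0.5772356986999512)
scene [ 128  256  112   77 1378] ((483.34234619140625, -344.255126953125), (235.3420867919922, 167.2524871826172), 89.62044525146484)
((645.80712890625, -13.727897644042969), (266.38916015625, 197.4539337158203), 0.22706365585327148)
```

>>> arm_command([
  [[538,-444,-60,0,0,0.255,1],[538,-444,-60,0,0,0.255,1],[538,-444,-60,0,0,0.255,1],[538,-444,-60,0,0,0.255,1],[538,-444,-60,0,0,0.255,1],[538,-444,-60,0,0,0.255,1],[538,-444,-60,0,0,0.255,1],[538,-444,-60,0,0,0.255,1],[538,-444,-60,0,0,0.255,1],[538,-444,-60,0,0,0.255,1],[538,-444,-60,0,0,0.255,1],[538,-444,-60,0,0,0.255,1],[538,-444,-60,0,0,0.255,1],[538,-444,-60,0,0,0.255,1],[538,-444,-60,0,0,0.255,1],[538,-444,-60,0,0,0.255,1],[538,-444,-60,0,0,0.255,1],[538,-444,-60,0,0,0.255,1],[538,-444,-60,0,0,0.255,1],[538,-444,-60,0,0,0.255,1]],
])

```text
time_s: 1.77
tool_pos: [0.5595, -0.0154, 0.2591]
ee_rot: [0.0, 1.0, 0.0, -0.001]
ft_force: [0.1, -0.4, 0.1]
finger_gap: 0.0854
grasp_force: 0.0
```

Run:
```python
from h import *
o=telemetry.get_obs(); print(o['tool_pos'],o['ee_rot'],o['time_s'])
c=shot('wrist'); cv2.imwrite('pics/w0.png',c['image']); p=cloud(c); X,Y,Z=[p[...,i] for i in range(3)]
print(c['vertical_fov'],c['mount'])
r=lambda nm,m:print(nm,m.sum(),cv2.minAreaRect((p[m][:,:2]*1000).astype(np.float32)) if m.sum()>10 else '',np.nanmedian(Z[m]))
r('tank',(X>.45)&(X<.85)&(abs(Y+.015)<.125)&(Z>.064)&(Z<.078))
for y in (.039,-.072): r('stamp',(abs(Y-y)<.022)&(X<.64)&(X>.5)&(Z>.087)&(Z<.103))
```

```text
[ 0.55952433 -0.01543237  0.2591144 ] [ 1.25266504e-04  9.99999703e-01  2.45503150e-04 -7.19253504e-04] 1.7667
65.70646984690485 [[-9.54211325e-05  9.58988009e-01  2.83446626e-01  7.32843791e-02]
 [ 9.99999274e-01  4.32068342e-04 -1.12517584e-03  7.37606225e-04]
 [-1.20149846e-03  2.83446313e-01 -9.58987354e-01 -1.74043906e-01]
 [ 0.00000000e+00  0.00000000e+00  0.00000000e+00  1.00000000e+00]]
tank 34356 ((613.2468872070312, -1.9011001586914062), (221.55026245117188, 327.4466247558594), 89.70578002929688) 0.06996311505479935
stamp 2973 ((583.0015258789062, 37.94778823852539), (24.912822723388672, 114.42288970947266), 88.58625793457031) 0.09359350859401783
stamp 2961 ((584.4346923828125, -72.59712219238281), (24.786340713500977, 111.83232116699219), 88.10940551757812) 0.09370572619085396
```

View pics/w0.png

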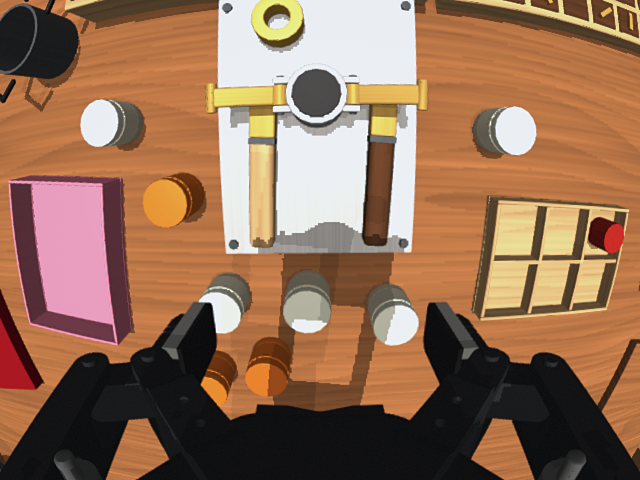

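The wrist view is clear. The light stamp's handle runs from (262,140) to (262,245) and the dark one's from (381,140) to (376,240), with their brass heads under the arms. The arms' cross bars are at (210,97) and (422,95). I'm gripping the light stamp.

>>> arm_command([
  [[13.5,-53.5,60,0,0,0.026,1],[13.5,-53.5,60,0,0,0.026,1],[13.5,-53.5,60,0,0,0.026,1],[13.5,-53.5,100,0,0,0.026,1],[13.5,-53.5,140,0,0,0.026,1],[13.5,-53.5,165,0,0,0.026,1],[13.5,-53.5,180,0,0,0.026,1],[13.5,-53.5,186,0,0,0.026,1],[13.5,-53.5,186,0,0,0.026,-1],[13.5,-53.5,186,0,0,0.026,-1],[13.5,-53.5,186,0,0,0.026,-1],[13.5,-53.5,186,0,0,0.026,-1],[13.5,-53.5,186,0,0,0.026,-1],[13.5,-53.5,186,0,0,0.026,-1],[13.5,-53.5,186,0,0,0.026,-1],[13.5,-53.5,186,0,0,0.026,-1],[13.5,-53.5,186,0,0,0.026,-1],[13.5,-53.5,186,0,0,0.026,-1]],
], force=60)

```text
time_s: 3.32
tool_pos: [0.5734, 0.0382, 0.0738]
ee_rot: [0.0, 1.0, -0.013, -0.0]
ft_force: [-0.2, -0.0, -0.5]
finger_gap: 0.0001
grasp_force: 0.0
```

Run:
```python
from h import *
o=telemetry.get_obs(); print(o['tool_pos'],o['finger_gap'],o['grasp_force'])
a=shot('wrist')['image']; b=shot('scene')['image'][150:350,230:450]
cv2.imwrite('pics/w1.png',np.hstack([cv2.resize(a,(420,315)),cv2.resize(b,(347,315))]))
```

```text
[0.57344058 0.0381719  0.07375878] 7.2989617249218e-05 0.0
```

View pics/w1.png

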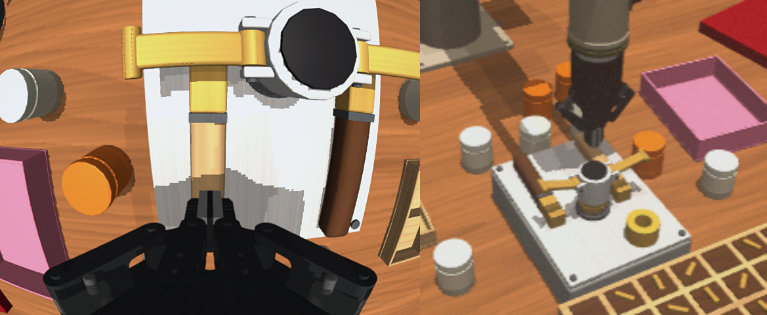

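Run:
```python
from h import *
c=load('wrist'); p=cloud(c)
s=640/420
for r in range(120,240,6):
    v,u=int(r*s),int(210*s); print(r,p[v,u].round(4), p[v,u-10].round(3),p[v,u+10].round(3),c['image'][v,u])
t=load('scene');p=cloud(t);X,Y,Z=[p[...,i] for i in range(3)]
m=(X>.55)&(X<.6)&(abs(Y-.038)<.04)&(Z>.07)&(Z<.2); print(np.nanmin(Z[m]))
m=(abs(X-.573)<.02)&(abs(Y-.038)<.035)&(Z>.066)&(Z<.25)
v,u=np.where(m); print([ (a,b,p[a,b].round(3).tolist()) for a,b in list(zip(v,u))[::max(1,len(v)//30)]])
```

```text
120 [0.6273 0.0357 0.0941] [0.627 0.04  0.094] [0.627 0.032 0.094] [108 106 104]
126 [0.6231 0.0358 0.0942] [0.623 0.04  0.093] [0.623 0.032 0.094] [146 216 234]
132 [0.6192 0.0359 0.0933] [0.619 0.04  0.094] [0.619 0.032 0.093] [144 216 234]
138 [0.6154 0.036  0.0939] [0.615 0.04  0.094] [0.615 0.032 0.094] [145 216 235]
144 [0.6114 0.0361 0.0935] [0.611 0.04  0.093] [0.611 0.032 0.093] [145 215 235]
150 [0.6076 0.0362 0.0939] [0.608 0.041 0.094] [0.607 0.032 0.094] [144 215 235]
156 [0.6036 0.0363 0.0939] [0.604 0.041 0.094] [0.604 0.032 0.095] [143 213 234]
162 [0.5992 0.0365 0.0928] [0.599 0.041 0.093] [0.6   0.032 0.095] [144 213 235]
168 [0.5947 0.0366 0.093 ] [0.595 0.041 0.093] [0.595 0.032 0.094] [140 207 235]
174 [0.5905 0.0367 0.0933] [0.591 0.041 0.094] [0.591 0.032 0.094] [129 191 230]
180 [0.5864 0.0368 0.0935] [0.587 0.041 0.094] [0.586 0.032 0.094] [ 74 110 140]
186 [0.5824 0.0369 0.0944] [0.582 0.041 0.093] [0.582 0.032 0.094] [ 74 110 140]
192 [0.586  0.0368 0.1123] [0.586 0.041 0.111] [0.586 0.033 0.112] [12 12 10]
198 [0.586  0.0369 0.1206] [0.585 0.041 0.119] [0.
[... 1511 characters left out ...]
(229), np.int64(340), [0.585, 0.03, 0.156]), (np.int64(231), np.int64(336), [0.581, 0.021, 0.151]), (np.int64(233), np.int64(339), [0.58, 0.031, 0.14]), (np.int64(235), np.int64(343), [0.581, 0.041, 0.131]), (np.int64(238), np.int64(334), [0.57, 0.023, 0.12]), (np.int64(240), np.int64(343), [0.582, 0.041, 0.116]), (np.int64(243), np.int64(340), [0.584, 0.032, 0.111]), (np.int64(245), np.int64(344), [0.575, 0.049, 0.092]), (np.int64(247), np.int64(340), [0.579, 0.036, 0.093]), (np.int64(249), np.int64(330), [0.554, 0.022, 0.072]), (np.int64(250), np.int64(339), [0.587, 0.028, 0.092]), (np.int64(252), np.int64(324), [0.556, 0.003, 0.071]), (np.int64(254), np.int64(327), [0.567, 0.006, 0.072])]
```

Run:
```python
from h import *
for n in('wrist','scene'):
    p=cloud(load(n)); X,Y,Z=[p[...,i] for i in range(3)]
    if n=='wrist':
        for v in range(280,300): print(v,p[v,314].round(4),p[v,326].round(4),load(n)['image'][v,314])
    else:
        for u in (337,339,341,343):
            print([(v,p[v,u].round(3).tolist()) for v in range(236,249)])
```

```text
280 [0.584  0.0395 0.0945] [0.5834 0.0342 0.0935] [ 73 107 136]
281 [0.5832 0.0396 0.0938] [0.5829 0.0342 0.0935] [ 73 107 137]
282 [0.5828 0.0396 0.0941] [0.5823 0.0342 0.0932] [ 74 107 137]
283 [0.5826 0.0396 0.0948] [0.5823 0.0342 0.0943] [ 72 107 136]
284 [0.5819 0.0396 0.0942] [0.5816 0.0342 0.0939] [ 72 107 136]
285 [0.581  0.0396 0.0933] [0.5814 0.0342 0.0944] [ 72 106 136]
286 [0.581  0.0396 0.0943] [0.5811 0.0342 0.095 ] [ 72 105 135]
287 [0.58   0.0397 0.0933] [0.5807 0.0343 0.0953] [ 72 106 135]
288 [0.5799 0.0397 0.094 ] [0.58   0.0343 0.0946] [ 72 106 136]
289 [0.5796 0.0397 0.0945] [0.5795 0.0343 0.0946] [ 68 100 127]
290 [0.5856 0.0393 0.1094] [0.5851 0.0344 0.1085] [64 80 93]
291 [0.5849 0.0393 0.1086] [0.5852 0.0344 0.1098] [64 65 65]
292 [0.5856 0.0393 0.1112] [0.5853 0.0344 0.111 ] [65 66 66]
293 [0.585  0.0393 0.111 ] [0.5858 0.0345 0.113 ] [66 68 68]
294 [0.5856 0.0392 0.1132] [0.5852 0.0345 0.1127] [67 68 68]
295 [0.5855 0.0392 0.1141] [0.5852 0.0345 0.1137] [65 67 66]
296 [0.5859 0.0392 0.1157] [0.5853 0.0345 0.1147] [65 67 67]
297 [0.5859 0.0392 0.1167] [0.585
[... 992 characters left out ...]
583, 0.035, 0.125]), (239, [0.583, 0.035, 0.122]), (240, [0.583, 0.035, 0.119]), (241, [0.582, 0.036, 0.115]), (242, [0.584, 0.034, 0.114]), (243, [0.584, 0.035, 0.11]), (244, [0.573, 0.042, 0.096]), (245, [0.574, 0.041, 0.093]), (246, [0.577, 0.04, 0.093]), (247, [0.58, 0.038, 0.093]), (248, [0.583, 0.036, 0.093])]
[(236, [0.583, 0.04, 0.13]), (237, [0.584, 0.04, 0.128]), (238, [0.583, 0.041, 0.123]), (239, [0.584, 0.04, 0.121]), (240, [0.582, 0.041, 0.116]), (241, [0.583, 0.041, 0.114]), (242, [0.583, 0.041, 0.11]), (243, [0.569, 0.05, 0.093]), (244, [0.576, 0.046, 0.097]), (245, [0.578, 0.045, 0.095]), (246, [0.58, 0.044, 0.094]), (247, [0.585, 0.04, 0.096]), (248, [0.587, 0.039, 0.095])]
```

Both cameras put the shut fingertips at z≈0.108 while the reported TCP is 0.074, so the tips stand about 35 mm above the reported TCP. I'll allow for that offset: open, go 35 mm lower and grip again.

>>> arm_command([
  [[0,0,0,0,0,0,1],[0,0,0,0,0,0,1],[0,0,0,0,0,0,1],[0,0,0,0,0,0,1],[0,0,0,0,0,0,1],[0,0,0,0,0,0,1],[0,0,15,0,0,0,1],[0,0,25,0,0,0,1],[0,0,31,0,0,0,1],[0,0,34,0,0,0,1],[0,0,34,0,0,0,-1],[0,0,34,0,0,0,-1],[0,0,34,0,0,0,-1],[0,0,34,0,0,0,-1],[0,0,34,0,0,0,-1],[0,0,34,0,0,0,-1],[0,0,34,0,0,0,-1],[0,0,34,0,0,0,-1]],
], force=60)

```text
time_s: 4.92
tool_pos: [0.5742, 0.0381, 0.0407]
ee_rot: [-0.0, 1.0, -0.013, 0.001]
ft_force: [0.3, -0.3, 5.8]
finger_gap: 0.0232
grasp_force: 60.3
```

Run:
```python
from h import *
c=shot('scene'); p=cloud(c); X,Y,Z=[p[...,i] for i in range(3)]
o=telemetry.get_obs(); t=o['tool_pos']
m=(abs(X-t[0])<.07)&(abs(Y-t[1])<.07)&(Z>.1)
for z in np.arange(.1,.34,.01):
    k=m&(abs(Z-z)<.005)
    if k.sum(): print(round(z,3),k.sum(),'x',X[k].min().round(3),X[k].max().round(3),'y',Y[k].min().round(3),Y[k].max().round(3))
```

```text
0.1 23 x 0.565 0.585 y 0.012 0.06
0.11 43 x 0.561 0.587 y 0.012 0.063
0.12 77 x 0.559 0.588 y -0.004 0.082
0.13 121 x 0.563 0.589 y -0.012 0.086
0.14 100 x 0.556 0.644 y -0.021 0.091
0.15 112 x 0.563 0.643 y -0.021 0.095
0.16 122 x 0.558 0.594 y -0.026 0.1
0.17 208 x 0.558 0.595 y -0.028 0.102
0.18 135 x 0.566 0.593 y -0.015 0.089
0.19 45 x 0.566 0.588 y -0.005 0.075
0.2 38 x 0.567 0.61 y -0.001 0.06
0.21 113 x 0.567 0.613 y -0.001 0.065
0.22 112 x 0.566 0.613 y -0.001 0.063
0.23 113 x 0.565 0.612 y -0.001 0.068
0.24 132 x 0.562 0.614 y -0.0 0.067
0.25 131 x 0.558 0.613 y 0.001 0.069
0.26 50 x 0.566 0.617 y -0.005 0.071
0.27 141 x 0.559 0.617 y -0.006 0.073
0.28 175 x 0.547 0.618 y -0.005 0.075
0.29 141 x 0.556 0.617 y -0.004 0.07
0.3 145 x 0.565 0.616 y -0.004 0.068
0.31 149 x 0.565 0.617 y -0.004 0.066
0.32 151 x 0.564 0.616 y -0.004 0.076
0.33 178 x 0.563 0.615 y -0.004 0.082
```

>>> arm_command([
  [[0,0,-4,0,0,0,-1],[0,0,-8,0,0,0,-1],[-15,0,-10,0,0,0,-1],[-35,0,-10,0,0,0,-1],[-55,0,-10,0,0,0,-1],[-60,0,-30,0,0,0,-1],[-60,0,-60,0,0,0,-1],[-60,0,-90,0,0,0,-1],[-60,0,-110,0,0,0,-1],[-60,0,-110,0,0,0,-1]],
])

```text
time_s: 5.8
tool_pos: [0.5165, 0.0397, 0.1555]
ee_rot: [0.0, 1.0, -0.013, 0.004]
ft_force: [0.5, 0.3, -1.2]
finger_gap: 0.023
grasp_force: 59.5
```

```bash
python3 go.py 0.4634,0.3595,0.15,-5.4 0.4634,0.3595,-0.022,-5.4
```

```text
[ -61.5 -318.3    5.1] [-0.    -0.008  0.068]
[ -62.9 -318.3  177. ] [-0.    -0.008  0.068]
t 5.8 pos [0.5165 0.0397 0.1555] gap 0.02299950260294977 F [ 0.5  0.3 -1.2]
```

>>> arm_command([
  [[-20,-40,5,0,0,0.068,-1],[-40,-160,5,0,0,0.068,-1],[-62,-318,5,0,0,0.068,-1],[-62,-318,5,0,0,0.068,-1],[-62,-318,5,0,0,0.068,-1],[-62,-318,5,0,0,0.068,-1],[-62,-318,5,0,0,0.068,-1],[-62,-318,5,0,0,0.068,-1],[-62,-318,5,0,0,0.068,-1],[-62,-318,40,0,0,0.068,-1],[-62,-318,80,0,0,0.068,-1],[-62,-318,120,0,0,0.068,-1],[-62,-318,150,0,0,0.068,-1],[-62,-318,168,0,0,0.068,-1],[-62,-318,174,0,0,0.068,-1],[-62,-318,175,0,0,0.068,-1],[-62,-318,175,0,0,0.068,-0.2],[-62,-318,175,0,0,0.068,-0.2],[-62,-318,175,0,0,0.068,-0.2],[-62,-318,175,0,0,0.068,-0.2]],
])

```text
time_s: 7.47
tool_pos: [0.4599, 0.359, -0.0254]
ee_rot: [0.0, 0.999, -0.047, -0.0]
ft_force: [-0.0, 0.2, -0.5]
finger_gap: 0.034
grasp_force: 0.0
```

>>> arm_command([
  [[0,0,-40,0,0,0,-0.2],[0,0,-80,0,0,0,-0.2],[0,0,-120,0,0,0,-0.2],[0,0,-160,0,0,0,-0.2],[0,0,-175,0,0,0,-0.2],[0,0,-175,0,0,0,-0.2]],
])

```text
time_s: 7.97
tool_pos: [0.4631, 0.3613, 0.1566]
ee_rot: [-0.003, 0.999, -0.047, 0.004]
ft_force: [0.3, 0.6, 0.8]
finger_gap: 0.034
grasp_force: 0.0
```

```bash
python3 go.py 0.574,-0.0723,0.15,-1.9 0.574,-0.0723,0.040,-1.9
python3 - <<'E'
from h import *
c=shot('top');p=cloud(c);X,Y,Z=[p[...,i] for i in range(3)]
m=(abs(X-.488)<.1)&(abs(Y-.333)<.076)&(Z>.02)&(Z<.045); print(m.sum(),cv2.minAreaRect((p[m][:,:2]*1000).astype(np.float32)),np.nanmedian(Z[m]))
cv2.imwrite('pics/t1.png',c['image'])
E
```

```text
[151.2 421.2   5.1] [-0.006 -0.009 -0.061]
[150.2 422.  115.1] [-0.006 -0.009 -0.061]
t 7.9667 pos [0.4631 0.3613 0.1566] gap 0.03403809099462123 F [0.3 0.6 0.8]
914 ((488.0283203125, 332.94610595703125), (199.8321990966797, 151.80030822753906), 0.030838429927825928) 0.028761383143831254
```

>>> arm_command([
  [[151,421,5,0,0,-0.061,0.2],[151,421,5,0,0,-0.061,0.2],[151,421,5,0,0,-0.061,0.2],[151,421,5,0,0,-0.061,0.2],[151,421,5,0,0,-0.061,0.2],[151,421,5,0,0,-0.061,0.2],[151,421,5,0,0,-0.061,0.2],[151,421,5,0,0,-0.061,0.2],[151,421,5,0,0,-0.061,0.2],[151,421,5,0,0,-0.061,0.2],[151,421,5,0,0,-0.061,0.2],[151,421,5,0,0,-0.061,0.2],[151,421,5,0,0,-0.061,0.2],[151,421,5,0,0,-0.061,0.2]],
])

```text
time_s: 9.18
tool_pos: [0.5695, -0.0738, 0.143]
ee_rot: [-0.001, 1.0, -0.017, -0.001]
ft_force: [-0.3, 0.8, 0.4]
finger_gap: 0.0514
grasp_force: 0.0
```

```bash
python3 go.py 0.574,-0.0723,0.15,-1.9 0.574,-0.0723,0.041,-1.9
python3 - <<'E'
from h import *
c=shot('wrist');p=cloud(c);X,Y,Z=[p[...,i] for i in range(3)]
m=(abs(Y+.0723)<.022)&(X<.64)&(X>.5)&(Z>.087)&(Z<.103);print(m.sum(),cv2.minAreaRect((p[m][:,:2]*1000).astype(np.float32)),np.nanmedian(Z[m]))
E
```

```text
[ 4.5 -1.6 -7.1] [-0.001  0.003 -0.001]
[  4.8  -1.5 101.9] [-0.001  0.003 -0.001]
t 9.1833 pos [ 0.5695 -0.0738  0.143 ] gap 0.05143681112587448 F [-0.3  0.8  0.4]
6353 ((584.388671875, -72.13912963867188), (24.031286239624023, 111.32250213623047), 87.77410888671875) 0.09365890544584557
```

>>> arm_command([
  [[3,-2,40,0,0,0,0.2],[3,-2,75,0,0,0,0.2],[3,-2,92,0,0,0,0.2],[3,-2,100,0,0,0,0.2],[3,-2,100,0,0,0,0.2],[3,-2,100,0,0,0,-1],[3,-2,100,0,0,0,-1],[3,-2,100,0,0,0,-1],[3,-2,100,0,0,0,-1],[3,-2,100,0,0,0,-1],[3,-2,100,0,0,0,-1]],
])

```text
time_s: 10.15
tool_pos: [0.5755, -0.0724, 0.0474]
ee_rot: [0.0, 1.0, -0.017, 0.002]
ft_force: [-1.3, 0.7, 7.8]
finger_gap: 0.0224
grasp_force: 60.8
```

>>> arm_command([
  [[0,0,-4,0,0,0,-1],[0,0,-8,0,0,0,-1],[-15,0,-10,0,0,0,-1],[-35,0,-10,0,0,0,-1],[-55,0,-10,0,0,0,-1],[-60,0,-30,0,0,0,-1],[-60,0,-60,0,0,0,-1],[-60,0,-90,0,0,0,-1],[-60,0,-110,0,0,0,-1],[-60,0,-110,0,0,0,-1],[-60,0,-110,0,0,0,-1],[-60,0,-110,0,0,0,-1]],
])

```text
time_s: 11.15
tool_pos: [0.5132, -0.0702, 0.1541]
ee_rot: [-0.0, 1.0, -0.017, -0.0]
ft_force: [-0.9, -0.7, -2.0]
finger_gap: 0.0226
grasp_force: 59.8
```

```bash
python3 go.py 0.4583,0.3115,0.15,-5.4 0.4583,0.3115,-0.014,-5.4
python3 - <<'E'
from h import *
c=shot('scene'); b=c['image'][130:330,230:450]; cv2.imwrite('pics/s2.png',cv2.resize(b,None,fx=2.5,fy=2.5))
E
```

```text
[ -67.6 -379.6    4.2] [-0.     0.001  0.061]
[ -67.5 -379.6  168.2] [-0.     0.001  0.061]
t 11.15 pos [ 0.5132 -0.0702  0.1541] gap 0.022569455283255206 F [-0.9 -0.7 -2. ]
```

View pics/s2.png

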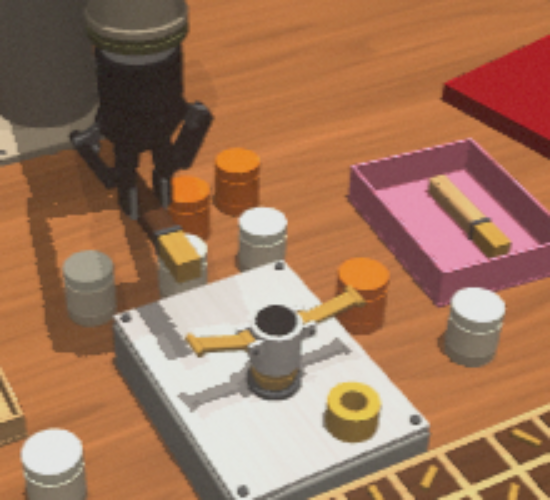

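The dark stamp is held, with its brass end at (178,255) in the crop, and the light one lies in the tub at (468,215). Both arms are still raised.

>>> arm_command([
  [[-68,-380,4,0,0,0.061,-1],[-68,-380,4,0,0,0.061,-1],[-68,-380,4,0,0,0.061,-1],[-68,-380,4,0,0,0.061,-1],[-68,-380,4,0,0,0.061,-1],[-68,-380,4,0,0,0.061,-1],[-68,-380,4,0,0,0.061,-1],[-68,-380,4,0,0,0.061,-1],[-68,-380,4,0,0,0.061,-1],[-68,-380,4,0,0,0.061,-1],[-68,-380,4,0,0,0.061,-1],[-68,-380,40,0,0,0.061,-1],[-68,-380,80,0,0,0.061,-1],[-68,-380,120,0,0,0.061,-1],[-68,-380,150,0,0,0.061,-1],[-68,-380,162,0,0,0.061,-1],[-68,-380,167,0,0,0.061,-1],[-68,-380,167,0,0,0.061,-0.2],[-68,-380,167,0,0,0.061,-0.2],[-68,-380,167,0,0,0.061,-0.2]],
])

```text
time_s: 12.87
tool_pos: [0.4606, 0.3128, -0.0094]
ee_rot: [-0.001, 0.999, -0.047, 0.002]
ft_force: [-0.0, 0.1, -0.3]
finger_gap: 0.0342
grasp_force: 0.0
```

>>> arm_command([
  [[0,0,0,0,0,0,-0.2],[0,0,-40,0,0,0,-0.2],[0,0,-80,0,0,0,-0.2],[0,0,-120,0,0,0,-0.2],[0,0,-160,0,0,0,-1],[0,0,-190,0,0,0,-1],[0,0,-190,0,0,0,-1],[0,0,-190,0,0,0,-1],[0,0,-190,0,0,0,-1]],
])

```text
time_s: 13.62
tool_pos: [0.4585, 0.312, 0.1785]
ee_rot: [-0.0, 0.999, -0.047, 0.001]
ft_force: [-0.2, 0.1, 0.1]
finger_gap: 0.0
grasp_force: 0.0
```

```bash
python3 go.py 0.665,0.0645,0.17,90
python3 - <<'E'
from h import *
c=shot('wrist');p=cloud(c);X,Y,Z=[p[...,i] for i in range(3)]
c=shot('scene'); cv2.imwrite('pics/s3.png',cv2.resize(c['image'][130:330,310:530],None,fx=2.5,fy=2.5))
for n in('top','scene'):
    p=cloud(shot(n)); X,Y,Z=[p[...,i] for i in range(3)]
    for s in(1,-1):
        y=s*(Y+.0125); m=(abs(X-.665)<.02)&(y>.035)&(y<.1)&(Z>.08)&(Z<.17); q=p[m]
        if len(q)>5:
            f=np.polyfit(s*(q[:,1]+.0125),q[:,2],1); print(n,s,len(q),'elev',np.arctan(f[0]).round(2),'ymax',(s*(q[:,1]+.0125)).max().round(4),'x',np.median(q[:,0]).round(4))
E
```

```text
[228.8 227.    8.6] [ 0.    -0.002 -1.665]
t 13.6167 pos [0.4585 0.312  0.1785] gap 1.3239701932523326e-05 F [-0.2  0.1  0.1]
top 1 242 elev 0.15 ymax 0.0879 x 0.6622
top -1 236 elev 0.33 ymax 0.0839 x 0.663
scene 1 155 elev 0.15 ymax 0.0865 x 0.6666
scene -1 153 elev 0.34 ymax 0.0866 x 0.6681
```

View pics/s3.png

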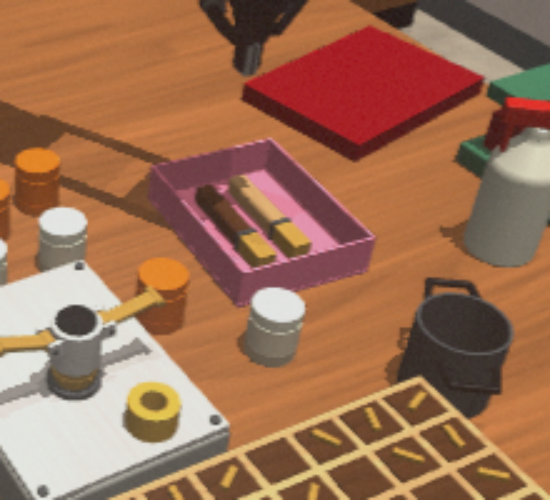

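Both stamps lie in the tub, at (235,225) and (270,215). The left arm is at about 0.20 rad and the right at about 0.01. Next I'll bring the shut fingers over the left arm.

>>> arm_command([
  [[229,230,15,0,0,-1.665,-1],[229,230,15,0,0,-1.665,-1],[229,230,15,0,0,-1.665,-1],[229,230,15,0,0,-1.665,-1],[229,230,15,0,0,-1.665,-1],[229,230,15,0,0,-1.665,-1],[229,230,15,0,0,-1.665,-1],[229,230,15,0,0,-1.665,-1],[229,230,15,0,0,-1.665,-1],[229,230,15,0,0,-1.665,-1],[229,230,15,0,0,-1.665,-1],[229,230,15,0,0,-1.665,-1],[229,230,15,0,0,-1.665,-1],[229,230,15,0,0,-1.665,-1],[229,230,15,0,0,-1.665,-1],[229,230,15,0,0,-1.665,-1],[229,230,15,0,0,-1.665,-1],[229,230,15,0,0,-1.665,-1]],
])

```text
time_s: 15.32
tool_pos: [0.6645, 0.0613, 0.1623]
ee_rot: [-0.0, 0.708, 0.706, -0.0]
ft_force: [-0.2, 0.0, 0.1]
finger_gap: -0.0001
grasp_force: 0.0
```

```bash
python3 go.py 0.665,0.0615,0.155,90 0.665,0.0615,0.0635,90
```

```text
[0.2 0.5 7.3] [-0.001  0.    -0.002]
[ 0.2  0.6 98.8] [-0.001  0.    -0.002]
t 15.3167 pos [0.6645 0.0613 0.1623] gap -0.0001280639645090146 F [-0.2  0.   0.1]
```

>>> arm_command([
  [[0,0,30,0,0,0,-1],[0,0,50,0,0,0,-1],[0,0,65,0,0,0,-1],[0,0,80,0,0,0,-1],[0,0,92,0,0,0,-1],[0,0,98,0,0,0,-1],[0,0,98,0,0,0,-1],[0,0,98,0,0,0,-1]],
])

```text
time_s: 15.98
tool_pos: [0.6646, 0.0613, 0.0648]
ee_rot: [-0.0, 0.707, 0.707, -0.0]
ft_force: [0.6, -0.1, 0.7]
finger_gap: -0.0
grasp_force: 0.0
```

>>> arm_command([
  [[0,0,-30,0,0,0,-1],[0,0,-60,0,0,0,-1],[0,0,-98,0,0,0,-1],[0,0,-98,0,0,0,-1],[-40,0,-98,0,0,0,-1],[-80,0,-98,0,0,0,-1],[-120,0,-98,0,0,0,-1],[-148,0,-98,0,0,0,-1],[-148,0,-98,0,0,0,-1],[-148,0,-98,0,0,0,-1]],
])

```text
time_s: 16.82
tool_pos: [0.6652, -0.0887, 0.1641]
ee_rot: [0.001, 0.708, 0.706, 0.001]
ft_force: [-0.2, 1.1, 0.3]
finger_gap: 0.0002
grasp_force: 0.0
```

```bash
python3 go.py 0.665,-0.0865,0.155,90 0.665,-0.0865,0.0635,90
cat > arms.py <<'E'
from h import *
for n in('top','scene'):
    p=cloud(shot(n)); X,Y,Z=[p[...,i] for i in range(3)]
    for s in(1,-1):
        y=s*(Y+.0125); m=(abs(X-.665)<.02)&(y>.032)&(y<.1)&(Z>.075)&(Z<.17); q=p[m]
        if len(q)>5:
            d=s*(q[:,1]+.0125); f=np.polyfit(d,q[:,2],1); print(n,s,len(q),'theta',(.35-np.arctan2(np.median(q[:,2]-.132),np.median(d-.029))).round(2),(.35-np.arctan(f[0])).round(2),'ymax',d.max().round(4),'zmin',q[:,2].min())
E
python3 arms.py
```

```text
[ 2.2 -0.2  9.1] [ 0.002  0.    -0.003]
[  2.2  -0.4 100.6] [ 0.002  0.    -0.003]
t 16.8167 pos [ 0.6652 -0.0887  0.1641] gap 0.00015350739308163646 F [-0.2  1.1  0.3]
top 1 196 theta 1.16 1.24 ymax 0.0946 zmin 0.07509646095736588
top -1 179 theta -0.15 0.27 ymax 0.0935 zmin 0.07501175160262274
scene 1 57 theta 1.19 1.24 ymax 0.0674 zmin 0.08627680603604082
scene -1 180 theta -0.09 0.01 ymax 0.0863 zmin 0.12421820524107907
```

>>> arm_command([
  [[0,0,30,0,0,0,-1],[0,0,50,0,0,0,-1],[0,0,65,0,0,0,-1],[0,0,80,0,0,0,-1],[0,0,92,0,0,0,-1],[0,0,105,0,0,0,-1],[0,0,115,0,0,0,-1],[0,0,119,0,0,0,-1],[0,0,119,0,0,0,-1],[7,0,119,0,0,0,-1],[14,0,119,0,0,0,-1],[20,0,119,0,0,0,-1],[25,0,119,0,0,0,-1],[28,0,119,0,0,0,-1],[28,0,119,0,0,0,-1],[28,0,119,0,0,0,-1]],
])

```text
time_s: 18.25
tool_pos: [0.6652, -0.0586, 0.0445]
ee_rot: [0.001, 0.707, 0.707, 0.0]
ft_force: [-0.3, -1.9, 1.1]
finger_gap: 0.0004
grasp_force: 0.0
```

Next I back out, go up and over, and bring the left arm home.

>>> arm_command([
  [[-10,0,0,0,0,0,-1],[-14,0,-30,0,0,0,-1],[-14,0,-70,0,0,0,-1],[-14,0,-110,0,0,0,-1],[-14,0,-110,0,0,0,-1],[30,0,-110,0,0,0,-1],[70,0,-110,0,0,0,-1],[110,0,-110,0,0,0,-1],[120,0,-110,0,0,0,-1],[120,0,-110,0,0,0,-1],[120,0,-110,0,0,0,-1]],
])

```text
time_s: 19.17
tool_pos: [0.6647, 0.0615, 0.1537]
ee_rot: [0.0, 0.707, 0.708, -0.0]
ft_force: [-0.1, -0.6, 0.6]
finger_gap: 0.0001
grasp_force: 0.0
```

```bash
python3 go.py 0.665,0.0615,0.043,90 0.665,0.033,0.043,90; python3 arms.py
```

```text
[1.000e-01 3.000e-01 1.107e+02] [-0.     0.     0.002]
[-28.4   0.3 110.7] [-0.     0.     0.002]
t 19.1667 pos [0.6647 0.0615 0.1537] gap 0.00013566874839653542 F [-0.1 -0.6  0.6]
top 1 132 theta 1.15 1.23 ymax 0.0815 zmin 0.07511198318906565
top -1 43 theta 0.17 1.16 ymax 0.0957 zmin 0.0750095223859657
scene 1 59 theta 1.2 1.26 ymax 0.0664 zmin 0.0873554548371418
scene -1 96 theta 1.71 -1.11 ymax 0.0379 zmin 0.07649446121088888
```

>>> arm_command([
  [[0,0,40,0,0,0,-1],[0,0,75,0,0,0,-1],[0,0,92,0,0,0,-1],[0,0,102,0,0,0,-1],[0,0,110,0,0,0,-1],[0,0,110,0,0,0,-1],[-7,0,110,0,0,0,-1],[-14,0,110,0,0,0,-1],[-20,0,110,0,0,0,-1],[-25,0,110,0,0,0,-1],[-28,0,110,0,0,0,-1],[-28,0,110,0,0,0,-1],[-28,0,110,0,0,0,-1],[-28,0,110,0,0,0,-1]],
])

```text
time_s: 20.43
tool_pos: [0.6653, 0.0334, 0.0446]
ee_rot: [0.0, 0.707, 0.707, 0.001]
ft_force: [-0.0, 3.6, 1.1]
finger_gap: 0.0001
grasp_force: 0.0
```

>>> arm_command([
  [[12,0,0,0,0,0,-1],[14,0,-30,0,0,0,-1],[14,0,-70,0,0,0,-1],[14,0,-130,0,0,0,-1],[54,0,-130,0,0,0,-1],[94,0,-130,0,0,0,-1],[134,0,-130,0,0,0,-1],[174,0,-130,0,0,0,1],[174,0,-130,0,0,0,1],[174,0,-130,0,0,0,1]],
])

```text
time_s: 21.27
tool_pos: [0.6638, 0.2103, 0.1733]
ee_rot: [-0.0, 0.706, 0.709, -0.0]
ft_force: [0.1, -0.2, 0.4]
finger_gap: 0.0359
grasp_force: 0.0
```

```bash
python3 arms.py
cat > jars.py <<'E'
from h import *
import sys
for n in sys.argv[1:] or ('top','scene'):
    c=shot(n); p=cloud(c); hsv=cv2.cvtColor(c['image'],cv2.COLOR_BGR2HSV); S=hsv[...,1];V=hsv[...,2]; X,Y,Z=[p[...,i] for i in range(3)]
    m=(X>.25)&(X<.8)&(abs(Y)<.55)&(S<55)&(V>80)&(Z>.058)&(Z<.085)&~((X>.49)&(abs(Y+.0125)<.115))
    k,l,s,ce=cv2.connectedComponentsWithStats(m.astype(np.uint8))
    for i in range(1,k):
        if s[i,4]>60:
            q=p[l==i]; q=q[q[:,2]>np.percentile(q[:,2],95)-.006]; (a,b),r=cv2.minEnclosingCircle((q[:,:2]*1000).astype(np.float32)); print(n,round(a,1),round(b,1),'r',round(r,1),'z',np.median(q[:,2]).round(4))
E
python3 jars.py
python3 - <<'E'
from h import *
c=load('scene'); cv2.imwrite('pics/s4.png',cv2.resize(c['image'][200:340,270:420],None,fx=3.5,fy=3.5))
E
```

```text
top 1 66 theta 0.12 1.27 ymax 0.0944 zmin 0.07510240038327964
top -1 39 theta 0.09 1.26 ymax 0.0956 zmin 0.0750687804273702
scene -1 96 theta 1.67 -1.09 ymax 0.0377 zmin 0.07781191072032989
top 654.5 -255.8 r 26.7 z 0.0665
top 646.1 243.2 r 14.1 z 0.0665
top 439.5 -0.7 r 26.6 z 0.0667
top 435.8 100.9 r 26.4 z 0.0668
top 420.8 -102.0 r 26.6 z 0.0666
scene 642.9 545.1 r 29.1 z 0.0818
scene 437.1 101.2 r 29.1 z 0.0657
scene 442.2 -2.0 r 27.4 z 0.0658
scene 424.9 -102.8 r 29.1 z 0.0656
scene 660.5 228.0 r 28.1 z 0.0653
scene 656.6 -256.6 r 28.2 z 0.0653
```

View pics/s4.png

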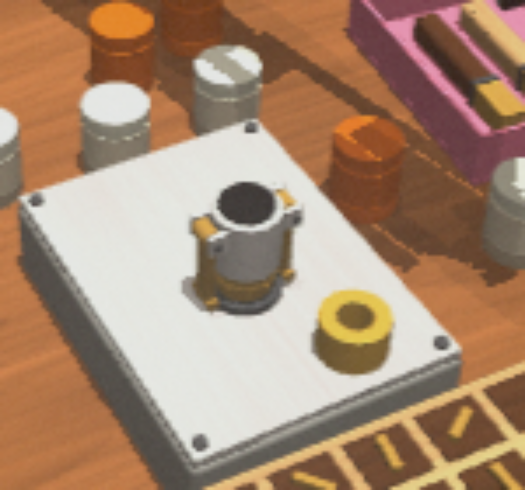

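Both arms hang against the cap, at (205,265) and (288,250) in the crop. The jar on the far right was knocked to (0.6555,−0.256). Jars next, the left one first.

```bash
python3 go.py 0.659,0.228,0.10,45 0.659,0.228,0.0,45
```

```text
[22.  -5.8 73.6] [-0.     0.001  0.784]
[ 22.1  -5.7 173.6] [-0.     0.001  0.784]
t 21.4667 pos [0.6648 0.206  0.1736] gap 0.06527336284802235 F [ 1.1  0.1 -0.9]
```

>>> arm_command([
  [[22,-6,40,0,0,0.785,1],[22,-6,70,0,0,0.785,1],[22,-6,70,0,0,0.785,1],[22,-6,70,0,0,0.785,1],[22,-6,70,0,0,0.785,1],[22,-6,70,0,0,0.785,1],[22,-6,70,0,0,0.785,1],[22,-6,110,0,0,0.785,1],[22,-6,145,0,0,0.785,1],[22,-6,165,0,0,0.785,1],[22,-6,172,0,0,0.785,1],[22,-6,173,0,0,0.785,1],[22,-6,173,0,0,0.785,1],[22,-6,173,0,0,0.785,-1],[22,-6,173,0,0,0.785,-1],[22,-6,173,0,0,0.785,-1],[22,-6,173,0,0,0.785,-1],[22,-6,173,0,0,0.785,-1]],
], force=40)

```text
time_s: 22.97
tool_pos: [0.6606, 0.2296, 0.0036]
ee_rot: [0.0, 0.924, 0.383, 0.002]
ft_force: [-0.4, -0.9, 6.2]
finger_gap: 0.0528
grasp_force: 42.0
```

```bash
python3 go.py 0.659,0.228,0.13,45 0.4453,-0.4182,0.13,45 0.4453,-0.4182,0.008,45
```

```text
[  -1.8    0.3 -126.4] [ 0.002 -0.003  0.   ]
[-610.   305.9 -127.8] [ 0.002 -0.003  0.   ]
[-610.4  305.6   -5.8] [ 0.002 -0.003  0.   ]
t 22.9667 pos [0.6606 0.2296 0.0036] gap 0.05281057317829086 F [-0.4 -0.9  6.2]
```

>>> arm_command([
  [[0,0,-40,0,0,0,-1],[0,0,-80,0,0,0,-1],[0,0,-120,0,0,0,-1],[-36,18,-160,0,0,0,-1],[-70,35,-175,0,0,0,-1],[-610,306,-175,0,0,0,-1],[-610,306,-175,0,0,0,-1],[-610,306,-175,0,0,0,-1],[-610,306,-175,0,0,0,-1],[-610,306,-175,0,0,0,-1],[-610,306,-175,0,0,0,-1],[-610,306,-175,0,0,0,-1],[-610,306,-175,0,0,0,-1],[-610,306,-175,0,0,0,-1],[-610,306,-175,0,0,0,-1],[-610,306,-175,0,0,0,-1],[-610,306,-175,0,0,0,-1],[-610,306,-175,0,0,0,-1],[-610,306,-175,0,0,0,-1],[-610,306,-175,0,0,0,-1]],
])

```text
time_s: 24.63
tool_pos: [0.4426, -0.4215, 0.1767]
ee_rot: [0.001, 0.924, 0.382, -0.0]
ft_force: [0.0, -0.0, -1.5]
finger_gap: 0.0528
grasp_force: 43.2
```

>>> arm_command([
  [[0,0,0,0,0,0,-1],[0,0,0,0,0,0,-1],[0,0,0,0,0,0,-1]],
])

```text
time_s: 24.88
tool_pos: [0.444, -0.4184, 0.1761]
ee_rot: [-0.0, 0.924, 0.383, 0.0]
ft_force: [-0.0, -0.2, -2.1]
finger_gap: 0.0529
grasp_force: 43.2
```

```bash
python3 go.py 0.4453,-0.4182,0.01,45
python3 - <<'E'
from h import *
c=shot('wrist'); cv2.imwrite('pics/w5.png',c['image']); p=cloud(c);X,Y,Z=[p[...,i] for i in range(3)]
m=(X>.38)&(X<.6)&(Y<-.2)&(Y>-.48)&(Z>.025)&(Z<.038); 
k,l,s,ce=cv2.connectedComponentsWithStats(m.astype(np.uint8)); i=1+np.argmax(s[1:,4]); print(s[i,4],cv2.minAreaRect((p[l==i][:,:2]*1000).astype(np.float32)))
E
```

```text
[  1.    0.8 166.1] [ 0. -0. -0.]
t 24.8833 pos [ 0.444  -0.4184  0.1761] gap 0.05292618625935678 F [-0.  -0.2 -2.1]
8043 ((485.173583984375, -344.7279357910156), (235.85182189941406, 160.95489501953125), 89.59282684326172)
```

View pics/w5.png

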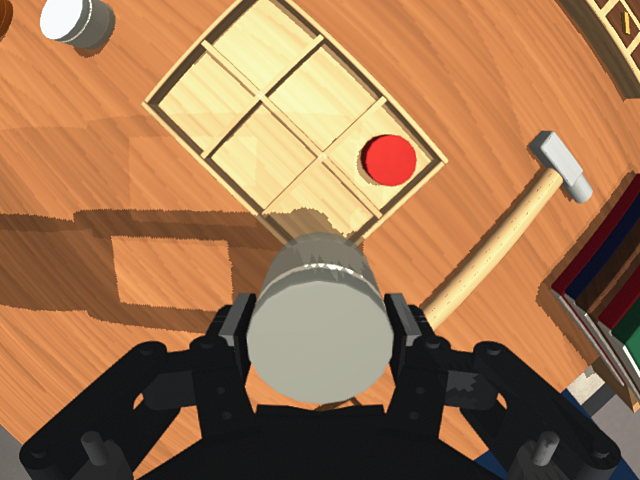

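The jar is centred in the fingers at (320,320). The crate's empty cells are clear and the tin is at (388,160). Lowering it into cell0.

>>> arm_command([
  [[2,1,40,0,0,0,-1],[2,1,80,0,0,0,-1],[2,1,120,0,0,0,-1],[2,1,145,0,0,0,-1],[2,1,158,0,0,0,-1],[2,1,165,0,0,0,-1],[2,1,166,0,0,0,-1],[2,1,166,0,0,0,-1],[2,1,166,0,0,0,-1],[2,1,166,0,0,0,0.6],[2,1,166,0,0,0,0.6],[2,1,166,0,0,0,0.6],[2,1,166,0,0,0,0.6],[2,1,140,0,0,0,0.6],[2,1,100,0,0,0,0.6],[2,1,60,0,0,0,1],[2,1,30,0,0,0,1],[2,1,30,0,0,0,1]],
])

```text
time_s: 26.43
tool_pos: [0.4494, -0.4215, 0.1553]
ee_rot: [0.006, 0.924, 0.383, 0.002]
ft_force: [1.0, 0.2, 1.5]
finger_gap: 0.0853
grasp_force: 0.0
```

```bash
python3 jars.py top; python3 go.py 0.6555,-0.256,0.13,45 0.6555,-0.256,0.0,45
```

```text
top 654.3 -255.7 r 26.6 z 0.0664
top 445.7 -418.3 r 26.7 z 0.0716
top 439.5 -0.5 r 26.6 z 0.0667
top 435.8 101.0 r 26.4 z 0.0668
top 420.9 -101.9 r 26.6 z 0.0666
[262.7  30.   21.7] [0.01  0.001 0.   ]
[262.8  28.8 151.7] [0.01  0.001 0.   ]
t 26.4833 pos [ 0.4484 -0.4204  0.1516] gap 0.0851399028470657 F [ 0.  -0.9 -0.6]
```

>>> arm_command([
  [[262,29,20,0,0,0,1],[262,29,20,0,0,0,1],[262,29,20,0,0,0,1],[262,29,20,0,0,0,1],[262,29,20,0,0,0,1],[262,29,20,0,0,0,1],[262,29,20,0,0,0,1],[262,29,60,0,0,0,1],[262,29,100,0,0,0,1],[262,29,130,0,0,0,1],[262,29,143,0,0,0,1],[262,29,147,0,0,0,1],[262,29,147,0,0,0,1],[262,29,147,0,0,0,-1],[262,29,147,0,0,0,-1],[262,29,147,0,0,0,-1],[262,29,147,0,0,0,-1],[262,29,147,0,0,0,-1]],
])

```text
time_s: 27.98
tool_pos: [0.6543, -0.2544, 0.0026]
ee_rot: [0.002, 0.924, 0.383, 0.002]
ft_force: [0.6, -1.1, 5.3]
finger_gap: 0.0529
grasp_force: 41.4
```

```bash
python3 go.py 0.5217,-0.3442,0.15,45
```

```text
[-157.   -29.4 -147.8] [ 0.006 -0.002  0.   ]
t 27.9833 pos [ 0.6543 -0.2544  0.0026] gap 0.05293193040162673 F [ 0.6 -1.1  5.3]
```

>>> arm_command([
  [[0,0,-40,0,0,0,-1],[0,0,-80,0,0,0,-1],[0,0,-110,0,0,0,-1],[-157,-29,-110,0,0,0,-1],[-157,-29,-110,0,0,0,-1],[-157,-29,-110,0,0,0,-1],[-157,-29,-110,0,0,0,-1],[-157,-29,-110,0,0,0,-1],[-157,-29,-110,0,0,0,-1],[-157,-29,-110,0,0,0,-1],[-157,-29,-110,0,0,0,-1]],
])

```text
time_s: 28.9
tool_pos: [0.5214, -0.3431, 0.1096]
ee_rot: [0.001, 0.924, 0.383, 0.001]
ft_force: [0.3, 0.4, -1.6]
finger_gap: 0.053
grasp_force: 43.4
```

```bash
python3 go.py 0.522,-0.344,0.0095,45
```

```text
[ -0.2   0.9 100.1] [ 0.001 -0.001  0.001]
t 28.9 pos [ 0.5214 -0.3431  0.1096] gap 0.053032966367418916 F [ 0.3  0.4 -1.6]
```

>>> arm_command([
  [[0,0,40,0,0,0,-1],[0,0,75,0,0,0,-1],[0,0,92,0,0,0,-1],[0,0,99,0,0,0,-1],[0,0,100,0,0,0,-1],[0,0,100,0,0,0,-1],[0,0,100,0,0,0,-1],[0,0,100,0,0,0,0.6],[0,0,100,0,0,0,0.6],[0,0,100,0,0,0,0.6],[0,0,100,0,0,0,0.6],[0,0,75,0,0,0,0.6],[0,0,35,0,0,0,0.6],[0,0,0,0,0,0,1],[60,-140,-20,0,0,0,1],[101,-240,-20,0,0,0,1],[101,-240,-20,0,0,0,1],[101,-240,-20,0,0,0,1],[101,-240,-20,0,0,0,1],[101,-240,-20,0,0,0,1]],
])

```text
time_s: 30.57
tool_pos: [0.4252, -0.1114, 0.1283]
ee_rot: [0.0, 0.924, 0.383, 0.0]
ft_force: [1.1, 1.1, 1.1]
finger_gap: 0.0853
grasp_force: 0.0
```

```bash
python3 jars.py top; python3 go.py 0.423,-0.1025,0.0,45
```

```text
top 519.8 -342.1 r 26.8 z 0.0718
top 444.9 -418.5 r 26.9 z 0.0716
top 439.6 -0.4 r 26.5 z 0.0668
top 435.8 100.6 r 26.6 z 0.0664
[  2.1  -1.3 127.9] [-0.004 -0.002  0.002]
t 30.6167 pos [ 0.4226 -0.1055  0.1278] gap 0.08512014923492582 F [ 5.4  2.9 -0.8]
```

>>> arm_command([
  [[1,0,0,0,0,0,1],[1,0,40,0,0,0,1],[1,0,80,0,0,0,1],[1,0,110,0,0,0,1],[1,0,122,0,0,0,1],[1,0,127,0,0,0,1],[1,0,127,0,0,0,1],[1,0,127,0,0,0,-1],[1,0,127,0,0,0,-1],[1,0,127,0,0,0,-1],[1,0,127,0,0,0,-1],[1,0,127,0,0,0,-1]],
])

```text
time_s: 31.62
tool_pos: [0.4282, -0.1126, 0.0029]
ee_rot: [0.001, 0.924, 0.383, 0.001]
ft_force: [-2.5, 2.0, 6.6]
finger_gap: 0.0531
grasp_force: 41.3
```

```bash
python3 go.py 0.447,-0.3435,0.12,45
```

```text
[-150.   176.8 -116.9] [ 0.002 -0.001  0.   ]
t 31.6167 pos [ 0.4282 -0.1126  0.0029] gap 0.05314277511853741 F [-2.5  2.   6.6]
```

>>> arm_command([
  [[0,0,-40,0,0,0,-1],[0,0,-80,0,0,0,-1],[0,0,-115,0,0,0,-1],[-50,60,-115,0,0,0,-1],[-150,177,-115,0,0,0,-1],[-150,177,-115,0,0,0,-1],[-150,177,-115,0,0,0,-1],[-150,177,-115,0,0,0,-1],[-150,177,-115,0,0,0,-1],[-150,177,-115,0,0,0,-1],[-150,177,-115,0,0,0,-1],[-150,177,-115,0,0,0,-1],[-150,177,-115,0,0,0,-1]],
])

```text
time_s: 32.7
tool_pos: [0.4462, -0.3424, 0.1163]
ee_rot: [0.0, 0.924, 0.383, 0.0]
ft_force: [-0.2, -0.2, -1.9]
finger_gap: 0.0529
grasp_force: 43.9
```

```bash
python3 go.py 0.447,-0.3435,0.0095,45
```

```text
[ -0.3   1.3 106.8] [ 0.    -0.     0.001]
t 32.7 pos [ 0.4462 -0.3424  0.1163] gap 0.052921581755180615 F [-0.2 -0.2 -1.9]
```

>>> arm_command([
  [[0,1,40,0,0,0,-1],[0,1,75,0,0,0,-1],[0,1,95,0,0,0,-1],[0,1,105,0,0,0,-1],[0,1,107,0,0,0,-1],[0,1,107,0,0,0,-1],[0,1,107,0,0,0,-1],[0,1,107,0,0,0,0.6],[0,1,107,0,0,0,0.6],[0,1,107,0,0,0,0.6],[0,1,107,0,0,0,0.6],[0,1,80,0,0,0,0.6],[0,1,40,0,0,0,0.6],[0,1,0,0,0,0,1],[0,1,-10,0,0,0,1]],
])

```text
time_s: 33.95
tool_pos: [0.4497, -0.3468, 0.1339]
ee_rot: [0.005, 0.924, 0.383, 0.002]
ft_force: [0.6, -0.9, 0.7]
finger_gap: 0.0851
grasp_force: 0.0
```

>>> arm_command([
  [[238,-246,0,0,0,0,1],[238,-246,0,0,0,0,1],[238,-246,0,0,0,0,1],[238,-246,0,0,0,0,1],[238,-246,0,0,0,0,1],[238,-246,0,0,0,0,1],[238,-246,0,0,0,0,1],[238,-246,0,0,0,0,1],[238,-246,0,0,0,0,1],[238,-246,0,0,0,0,1],[238,-246,0,0,0,0,1],[238,-246,0,0,0,0,1],[238,-246,0,0,0,0,1]],
])

```text
time_s: 35.03
tool_pos: [0.4411, -0.0031, 0.1261]
ee_rot: [0.0, 0.924, 0.382, -0.0]
ft_force: [-0.3, -0.0, -0.1]
finger_gap: 0.0854
grasp_force: 0.0
```

```bash
python3 jars.py top scene; python3 go.py 0.441,-0.0015,0.0,45
```

```text
top 519.5 -342.5 r 27.0 z 0.0718
top 448.5 -341.0 r 26.7 z 0.0717
top 445.4 -418.7 r 26.6 z 0.0715
scene 642.4 545.7 r 29.1 z 0.0804
scene 438.4 99.2 r 28.6 z 0.0657
scene 441.5 -1.8 r 28.1 z 0.0655
scene 451.5 -342.7 r 28.0 z 0.0706
scene 447.8 -421.5 r 27.8 z 0.0706
scene 524.1 -344.1 r 27.7 z 0.0704
[  1.   -1.1 126. ] [ 0.     0.    -0.002]
t 35.1333 pos [ 0.4411 -0.003   0.126 ] gap 0.08553397526287321 F [0.3 0.4 1. ]
```

Three jars are seated. Next is the fourth, into cell5 at (0.522,−0.2695).

>>> arm_command([
  [[1,-1,40,0,0,0,1],[1,-1,80,0,0,0,1],[1,-1,110,0,0,0,1],[1,-1,121,0,0,0,1],[1,-1,125,0,0,0,1],[1,-1,125,0,0,0,1],[1,-1,125,0,0,0,-1],[1,-1,125,0,0,0,-1],[1,-1,125,0,0,0,-1],[1,-1,125,0,0,0,-1],[1,-1,125,0,0,0,-1],[1,-1,100,0,0,0,-1],[1,-1,60,0,0,0,-1],[1,-1,10,0,0,0,-1],[1,-1,0,0,0,0,-1],[1,-1,0,0,0,0,-1]],
])

```text
time_s: 36.47
tool_pos: [0.4455, -0.0008, 0.1333]
ee_rot: [0.003, 0.924, 0.383, 0.005]
ft_force: [0.8, -0.3, -0.8]
finger_gap: 0.0529
grasp_force: 43.2
```

```bash
python3 go.py 0.522,-0.2695,0.12,45
```

```text
[-136.1  243.9   14.6] [ 0.009 -0.007  0.001]
t 36.4667 pos [ 0.4455 -0.0008  0.1333] gap 0.052941534838022296 F [ 0.8 -0.3 -0.8]
```

>>> arm_command([
  [[-136,244,5,0,0,0,-1],[-136,244,5,0,0,0,-1],[-136,244,5,0,0,0,-1],[-136,244,5,0,0,0,-1],[-136,244,5,0,0,0,-1],[-136,244,5,0,0,0,-1],[-136,244,5,0,0,0,-1],[-136,244,5,0,0,0,-1],[-136,244,5,0,0,0,-1],[-136,244,5,0,0,0,-1],[-136,244,5,0,0,0,-1],[-136,244,5,0,0,0,-1]],
])

```text
time_s: 37.47
tool_pos: [0.5174, -0.2678, 0.121]
ee_rot: [-0.0, 0.924, 0.383, -0.0]
ft_force: [-0.4, 0.5, -1.5]
finger_gap: 0.053
grasp_force: 43.4
```

```bash
python3 go.py 0.522,-0.2695,0.0095,45
```

```text
[  2.    4.5 111.5] [-0.    -0.     0.002]
t 37.4667 pos [ 0.5174 -0.2678  0.121 ] gap 0.05300701094820366 F [-0.4  0.5 -1.5]
```

>>> arm_command([
  [[2,4,40,0,0,0,-1],[2,4,80,0,0,0,-1],[2,4,100,0,0,0,-1],[2,4,109,0,0,0,-1],[2,4,111,0,0,0,-1],[2,4,111,0,0,0,-1],[2,4,111,0,0,0,-1],[2,4,111,0,0,0,0.6],[2,4,111,0,0,0,0.6],[2,4,111,0,0,0,0.6],[2,4,111,0,0,0,0.6],[2,4,80,0,0,0,0.6],[2,4,40,0,0,0,0.6],[2,4,0,0,0,0,1],[2,4,-5,0,0,0,1]],
])

```text
time_s: 38.72
tool_pos: [0.5258, -0.273, 0.1353]
ee_rot: [0.005, 0.924, 0.383, 0.004]
ft_force: [0.8, -0.4, 1.9]
finger_gap: 0.0851
grasp_force: 0.0
```

>>> arm_command([
  [[201,-321,0,0,0,0,1],[201,-321,0,0,0,0,1],[201,-321,0,0,0,0,1],[201,-321,0,0,0,0,1],[201,-321,0,0,0,0,1],[201,-321,0,0,0,0,1],[201,-321,0,0,0,0,1],[201,-321,0,0,0,0,1],[201,-321,0,0,0,0,1],[201,-321,0,0,0,0,1],[201,-321,0,0,0,0,1],[201,-321,0,0,0,0,1],[201,-321,0,0,0,0,1]],
])

```text
time_s: 39.8
tool_pos: [0.4372, 0.0975, 0.1261]
ee_rot: [0.0, 0.924, 0.382, 0.0]
ft_force: [0.5, -0.3, 0.2]
finger_gap: 0.0855
grasp_force: 0.0
```

```bash
python3 jars.py top scene; python3 go.py 0.4375,0.1,0.0,45
```

```text
top 519.4 -270.8 r 26.7 z 0.0718
top 520.2 -342.0 r 26.5 z 0.0716
top 449.1 -340.3 r 27.4 z 0.0717
top 444.7 -418.4 r 26.7 z 0.0717
scene 642.8 544.4 r 28.8 z 0.0813
scene 439.3 98.4 r 27.2 z 0.0658
scene 449.9 -342.9 r 28.7 z 0.0706
scene 447.7 -418.7 r 28.3 z 0.0705
scene 521.6 -271.4 r 28.7 z 0.0705
scene 521.5 -343.6 r 28.1 z 0.0706
[  2.3  -1.8 126. ] [ 0.     0.    -0.002]
t 39.9 pos [0.4371 0.0972 0.126 ] gap 0.08540627795705309 F [-0.2 -0.5 -0.3]
```

>>> arm_command([
  [[2,-2,40,0,0,0,1],[2,-2,80,0,0,0,1],[2,-2,110,0,0,0,1],[2,-2,121,0,0,0,1],[2,-2,125,0,0,0,1],[2,-2,125,0,0,0,1],[2,-2,125,0,0,0,-1],[2,-2,125,0,0,0,-1],[2,-2,125,0,0,0,-1],[2,-2,125,0,0,0,-1],[2,-2,125,0,0,0,-1],[2,-2,100,0,0,0,-1],[2,-2,60,0,0,0,-1],[2,-2,10,0,0,0,-1],[2,-2,0,0,0,0,-1],[2,-2,0,0,0,0,-1],[2,-2,0,0,0,0,-1]],
])

```text
time_s: 41.32
tool_pos: [0.4384, 0.1017, 0.1284]
ee_rot: [0.001, 0.924, 0.383, 0.002]
ft_force: [0.0, 0.0, -2.1]
finger_gap: 0.0526
grasp_force: 43.1
```

```bash
python3 go.py 0.4475,-0.269,0.12,45
```

```text
[-255.8  268.4    8.2] [ 0.003 -0.004  0.001]
t 41.3167 pos [0.4384 0.1017 0.1284] gap 0.05260668728888164 F [ 0.   0.  -2.1]
```

>>> arm_command([
  [[-256,268,5,0,0,0,-1],[-256,268,5,0,0,0,-1],[-256,268,5,0,0,0,-1],[-256,268,5,0,0,0,-1],[-256,268,5,0,0,0,-1],[-256,268,5,0,0,0,-1],[-256,268,5,0,0,0,-1],[-256,268,5,0,0,0,-1],[-256,268,5,0,0,0,-1],[-256,268,5,0,0,0,-1],[-256,268,5,0,0,0,-1],[-256,268,5,0,0,0,-1],[-256,268,5,0,0,0,-1],[-256,268,5,0,0,0,-1]],
])

```text
time_s: 42.48
tool_pos: [0.4452, -0.2676, 0.1205]
ee_rot: [-0.0, 0.923, 0.384, -0.0]
ft_force: [-0.5, -0.6, -2.1]
finger_gap: 0.0532
grasp_force: 43.3
```

```bash
python3 go.py 0.4475,-0.269,0.0095,45
```

```text
[  0.6   2.7 111. ] [-0.001 -0.     0.002]
t 42.4833 pos [ 0.4452 -0.2676  0.1205] gap 0.05318964228088325 F [-0.5 -0.6 -2.1]
```

>>> arm_command([
  [[1,2,40,0,0,0,-1],[1,2,80,0,0,0,-1],[1,2,100,0,0,0,-1],[1,2,109,0,0,0,-1],[1,2,111,0,0,0,-1],[1,2,111,0,0,0,-1],[1,2,111,0,0,0,-1],[1,2,111,0,0,0,0.6],[1,2,111,0,0,0,0.6],[1,2,111,0,0,0,0.6],[1,2,111,0,0,0,0.6],[1,2,80,0,0,0,0.6],[1,2,40,0,0,0,0.6],[1,2,0,0,0,0,1],[1,2,-40,0,0,0,1],[-80,2,-60,0,0,0,1],[-80,2,-60,0,0,0,1],[-80,2,-60,0,0,0,1],[-80,2,-60,0,0,0,1],[-80,2,-60,0,0,0,1]],
])

```text
time_s: 44.15
tool_pos: [0.3901, -0.327, 0.1809]
ee_rot: [-0.0, 0.924, 0.382, 0.0]
ft_force: [0.4, 0.5, -0.6]
finger_gap: 0.0851
grasp_force: 0.0
```

```bash
python3 jars.py scene top
python3 - <<'E'
from h import *
c=load('scene'); cv2.imwrite('pics/s9.png',cv2.resize(c['image'][170:370,110:470],None,fx=2.2,fy=2.2))
E
```

```text
scene 642.7 543.3 r 28.7 z 0.0819
scene 448.0 -271.9 r 27.8 z 0.0705
scene 450.7 -343.4 r 28.3 z 0.0706
scene 447.9 -421.0 r 27.8 z 0.0706
scene 522.1 -272.1 r 28.5 z 0.0705
scene 521.5 -345.3 r 28.8 z 0.0704
top 519.5 -269.9 r 26.6 z 0.0717
top 519.8 -342.4 r 26.7 z 0.0715
top 445.7 -270.3 r 26.8 z 0.0715
top 448.7 -341.2 r 26.8 z 0.0716
top 458.7 -405.8 r 18.4 z 0.0713
```

View pics/s9.png

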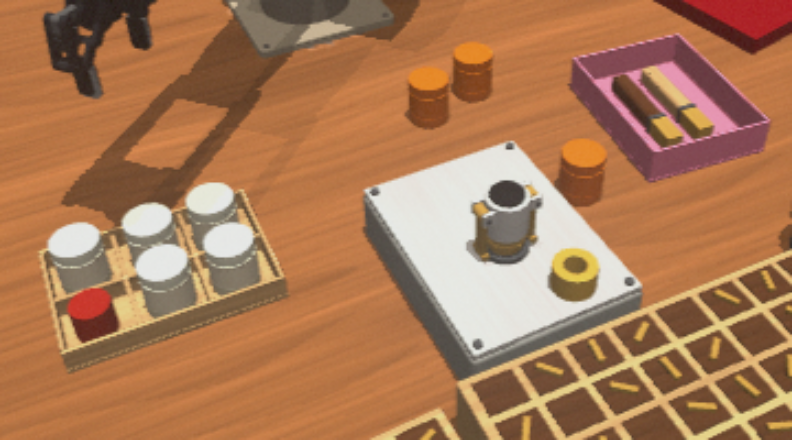

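All five jars stand in their cells, the tin is at (92,312), both arms are home at (480,235) and (535,220), and the stamps are in the tub. The gripper is clear, so I'm handing in.

```bash
python3 -c "
from h import *
print(order.hand_in())"
```

```text
the job is handed in; nothing more can be done
None
```

The job is handed in: both stamps are in the tub, both cam arms are home, all five jars are upright in crate cells and the tin is in its cell, by the last camera check; hand-in returned no verdict.

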